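# A scoop of drainage pebbles for the big pot

## Robot

A 6-joint arm with a two-finger parallel gripper is mounted at the origin on the work surface. World frame = base frame: x ahead of the robot, y to its left, z up, the work surface at z = 0. Lengths are in mm, angles in degrees, forces in N, time in s.
With the tool pointing down it reaches from about 300 to 850 mm from the base axis. Payload 5.4 kg.
Tool frame: the origin (TCP) lies at the very end of the fingers, on their centre line; the grasp point (between the pads) lies 19 mm behind it; z points along the fingers, y is the line along which they close (so a half turn about z gives the same grasp; the last joint's range is limited). The gripper opens to 85 mm and grips with 20 to 120 N. Pads are 22 mm wide; open, the fingers measure 114 mm over their backs; the gripper's body (76 mm by 85 mm) begins 54 mm behind the grasp point. The pads swing forward as they close: fully open they stand 13 mm farther back than shut.
Start: joints at [53.394, 9.076, 91.501, -0, 79.423, -12.038], TCP at [239.081, 522.921, 231.299] pointing down, gripper open.
Joint ranges: [-166.64, 166.64], [-54.1, 131.32], [10.49, 154.53], [-73.88, 253.88], [9.74, 151.15], [-171.62, 171.62]. Speed limits (degrees/s): [147.25, 147.25, 180, 180, 180, 180].

## Interface

Orientations are given as a 3x3 rotation matrix whose columns are the frame's x, y, z axes.
In Python, from plant import r, snapshot, get_calibration gives the robot as it stands. The module is installed in compiled form; this text tells all that it offers.
- The arm moves only by the tool apply_moves, never from a script. Its arguments are lists of equal length, an entry for each row: "rot": the turn, a rotation vector about the world's x, y, z in degrees, a list of three; "delta_pos": the shift along the world's x, y, z in m, a list of three; "gripper": the closure, from -1 (fully open) to 1 (shut). A call has 1 to 12 rows; each row shifts and turns the commanded pose from where the row before left it; what a row does not reach is not made up. A row lasts 1/8 s, in which the tool goes at most 62.5 mm and 10.7 degrees, less where a joint would pass 70% of its speed; a pose out of reach is approached as far as the arm can. A call is refused whole if a number of a shift passes 0.0625 or a number of a turn 10.7, either way. A call with a gripper value outside its range is refused whole. The fingers move at their own pace and stop on an object; "grip_force" is the grip in N (left out, the last holds). Time passes only in rows, so rows that do not move let the fingers close. It gives the time, the measured TCP pose, the force, the opening and the grip force at its end, in the units of the state.
- r.get_obs(): the state, without advancing time (a new reading comes with each control period).
- snapshot(name): name is "side" or "top" or "wrist"; returns (picture, depth): 384x512x3 uint8, red, green, blue; 384x512 float32, mm along the optical axis (not along the pixel's ray), 0 where there is no reading.
- get_calibration(name): a dict with "camera_matrix" (3x3 intrinsics, pixels), "eye" and "orientation" of the camera in the world. Camera axes: x right, y down, z forward; pixel columns grow to the right and rows downward; lengths in mm; the calibration is good to about 2 mm. The wrist camera is an equidistant fisheye: a pixel r from the principal point sees the ray r / f radians off the axis. A picture is of the moment at which its call begins: read the wrist's pose just before it. get_calibration takes no time and is no camera call; for the wrist camera it gives the pose at the moment of the call.
- r.sign_off(): hands the job in; it is judged then, once.
The state is a dict: "time_s": time; "q": joint angles; "dq": joint speeds; "effort": joint torques, N m; "ee_pos": TCP position; "tcp_rot": TCP orientation; "ft_force": force on the tool from outside, world axes, zero at the start; "ft_torque": the same for the moment, N m; "width": opening from 0.0 (shut) to 1.0 (fully open); "grasp_force": force on a finger pad.
Only numpy, scipy, OpenCV 4.12 (cv2) and the standard library are available. Lean on these libraries where they do the work, as an engineer would, in place of code of your own. Each camera call takes 0.05 s, during which the arm holds its last target. There are 200 camera calls.

## Task

Put a layer of drainage in the big pot: draw the scoop out from under the low shelf, set it down flat on the open bench and let go, then take it by its handle and scoop at least three clay pebbles from the trough into the big pot. Do not touch the pebbles with the gripper and leave none lying about: every pebble ends in the pot or in the trough. Finally lay the scoop down flat on the bench, and do not disturb the small pot and the jar.

Things in the scene. Friction and masses are not known exactly. Their poses are not given: they have to be found in the camera images.
- scoop: hand scoop, 220 g: open-fronted steel tray (blade) with a wooden handle at its back. Origin: centre of the blade's underside; z up, +x to the open lip. Blade x -50 to 50 mm, 64 mm wide, floor and side walls 2.5 mm thick, sides 32 mm high, back 42 mm high. Starts flat on the bench, blade sticking out from under the low shelf towards the robot, handle under the shelf; stands flat on its blade
- scoop_grip (a point): middle of the scoop's handle, at (-105, 0, 66.5) mm in the scoop's frame. The handle is a bar 22 mm wide (y), 20 mm thick, from x = -48, z = 40 mm at the blade's back, rising back at 25 degrees to x = -152, z = 89 mm
- scoop_lip (a point): middle of the underside of the blade's front edge, at (50, 0, 0) mm in the scoop's frame; axes as the scoop's
- scoop_mid (a point): point inside the blade, 18 mm above the centre of its underside, at (0, 0, 18) mm in the scoop's frame
- pot_mid (a point): point on the big pot's axis, 35 mm above the bench, inside the pot; all that lies inside the pot is within 80 mm of it
- shelf: low fixed wooden shelf on the bench with small pots and a box on it; origin on the bench under its middle, front to its -x. Board 160 mm deep (x), 340 mm wide (y), underside 120 and top 138 mm above the bench, stock to 210 mm; legs 20 mm thick at y = +-155 mm
- trough: fixed grey plastic trough of pebbles, open on top; origin on the bench under its middle, long along x. Inside: flat floor 6 mm above the bench, 230 mm long (x -115 to 115 mm), 76 mm wide (y); from there the end walls slope out at 45 degrees and the side walls at 65 degrees from level to the rim, 334 by 134 mm outside and 54 mm high
- pot: fixed wide terracotta plant pot, empty, the only big one; origin under its foot, on its axis. Outside 136 mm across at the foot and 188 mm at the rim, rim 100 mm above the bench, wall 7 mm, floor 8 mm thick
- pebble1: a roundish lump of fired clay (drainage pebble), about 28 to 30 mm across, 16 g; origin at its centre. It starts on the trough's floor near the trough's -x end, with five others alike, two abreast in three rows
- pebble2: another such pebble (as pebble1)
- pebble3: another such pebble (as pebble1)
- pebble4: another such pebble (as pebble1)
- pebble5: another such pebble (as pebble1)
- pebble6: another such pebble (as pebble1)
- small_pot: a small empty terracotta flower pot, 68 mm across and 70 mm tall; origin under its foot (leave alone)
- jar: a small closed jar, 54 mm across and 75 mm tall; origin under its foot (leave alone)
Things that resemble listed ones, but are neither listed nor needed, are in the scene too. Leave any black look-alike of the scoop alone.

How it is judged:
By the outcome, as a careful person would: the job done as asked, in the order asked, and still so for the second after the job is handed in, with the robot touching nothing.
It also fails if it takes over 72 s, if anything falls off the work surface, if the arm or the gripper's body presses on something with over 40 N, if the wrist force passes 120 N, or if a joint passes its speed limit or range.

## Working session

There is one attempt and no reset: what is moved stays moved. The work goes in short steps, Python scripts to look and compute and a tool call to move; the robot and the scene stay as the last step left them, time stands still between calls to the robot, and variables do not carry over. Pictures are saved under pics/ and viewed, at most 10 in all, crops included, and the job is handed in when it is done.

Besides the shell and the picture viewer there is one more tool, called after "Call:" in YAML: its name, and indented under it one key for each argument. apply_moves: Moves the arm, as the interface text tells. Its arguments: {"type":"object","properties":{"rot":{"type":"array","items":{"type":"array","items":{"type":"number"}}},"delta_pos":{"type":"array","items":{"type":"array","items":{"type":"number"}}},"gripper":{"type":"array","items":{"type":"number"}},"grip_force":{"type":"number"}},"required":["rot","delta_pos","gripper"]}

```bash
mkdir -p pics; cat > h.py <<'E'
import numpy as np, cv2
from plant import r, snapshot, get_calibration
def world(name,dep,cal=None):
    c=cal or get_calibration(name);K=np.array(c["camera_matrix"]);R=np.array(c["orientation"]);e=np.array(c["eye"])
    v,u=np.indices(dep.shape);x=(u-K[0,2])/K[0,0];y=(v-K[1,2])/K[1,1]
    P=np.stack([x*dep,y*dep,dep],-1)@R.T+e
    P[dep==0]=np.nan
    return P
def save(n,im): cv2.imwrite(f"pics/{n}.png",cv2.cvtColor(im,cv2.COLOR_RGB2BGR))
E
python3 - <<'E'
from h import *
for n in("top","side"):
    c=get_calibration(n);print(n,c)
    im,d=snapshot(n);np.savez(f"{n}0.npz",im=im,d=d);save(n+"0",im)
o=r.get_obs();print(o["ee_pos"],o["tcp_rot"],o["width"],o["ft_force"])
E
```

```text
top {'camera_matrix': array([[404.18578441,   0.        , 253.8923536 ],
       [  0.        , 404.18578441, 197.8832759 ],
       [  0.        ,   0.        ,   1.        ]]), 'eye': array([ 289.82579183,  -10.71723993, 1080.35363155]), 'orientation': array([[ 5.96067733e-02, -9.71756703e-01,  2.28332964e-01],
       [-9.98221803e-01, -5.81444449e-02,  1.31322546e-02],
       [ 5.14936995e-04, -2.28709714e-01, -9.73494531e-01]])}
side {'camera_matrix': array([[387.01550649,   0.        , 252.70599734],
       [  0.        , 387.01550649, 199.04199686],
       [  0.        ,   0.        ,   1.        ]]), 'eye': array([ -43.25259259, -631.35038627,  651.80021668]), 'orientation': array([[ 0.75125854, -0.36758935,  0.54816847],
       [-0.65984614, -0.43670316,  0.61146825],
       [ 0.01461769, -0.82107759, -0.5706294 ]])}
[238.75297978 522.48070647 230.4063464 ] [[-9.09466217e-01  4.15776564e-01 -1.02397126e-03]
 [ 4.15777676e-01  9.09465216e-01 -1.39470172e-03]
 [ 3.51381953e-04 -1.69417849e-03 -9.99998503e-01]] 0.9979903211858792 [ 0.35915245  0.2704035  -0.18533223]
```

View pics/top0.png

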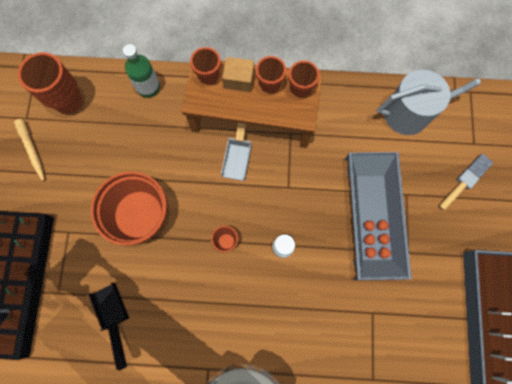

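View pics/side0.png

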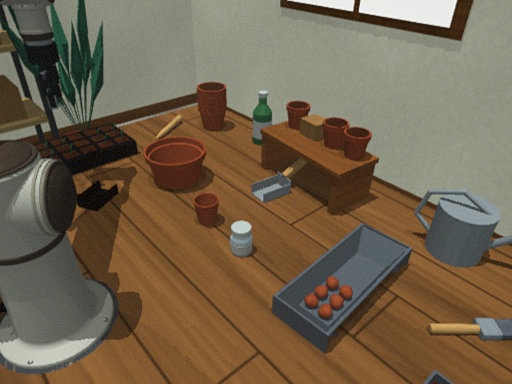

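Candidates for the scoop in the top view: steel blade with wooden handle under the shelf (237,158), the black look-alike (110,310) and the brush or trowel with a grey head (468,180). I choose (237,158). Measuring now, with a close crop to check.

```bash
python3 - <<'E'
from h import *
z=np.load("top0.npz");im,d=z["im"],z["d"];P=world("top",d)
s=np.load("side0.npz");ims,ds=s["im"],s["d"];Ps=world("side",ds)
def q(n,m,P):
    p=P[m];p=p[~np.isnan(p[:,0])];print(n,len(p),"med",np.median(p,0).round(1),"p2",np.percentile(p,2,0).round(1),"p98",np.percentile(p,98,0).round(1))
def box(u0,u1,v0,v1,sh=d.shape):
    m=np.zeros(sh,bool);m[v0:v1,u0:u1]=1;return m
print("bench z",P[330,300],Ps[340,200])
hsv=cv2.cvtColor(im,cv2.COLOR_RGB2HSV);hs=cv2.cvtColor(ims,cv2.COLOR_RGB2HSV)
grey=(hsv[...,1]<90)&(hsv[...,2]>90)
m=box(215,260,132,185)&grey;q("blade",m,P)
c=max(cv2.findContours(m.astype(np.uint8),0,2)[0],key=cv2.contourArea);rr=cv2.minAreaRect(c);print(rr)
K=np.array(get_calibration("top")["camera_matrix"]);C=get_calibration("top")
def ray(u,v,h):
    dd=C["orientation"]@np.linalg.inv(K)@np.array([u,v,1]);e=C["eye"];return e+dd*(h-e[2])/dd[2]
for b in cv2.boxPoints(rr): print("blade corner z32",ray(*b,32).round(1))
q("handle",box(234,248,123,140)&(hsv[...,2]>120)&~grey&(P[...,2]>30),P)
q("shelfboard",box(180,325,75,140)&(P[...,2]>128)&(P[...,2]<145),P)
q("pot",box(88,172,168,248)&(P[...,2]>92),P)
q("potfloor",box(120,148,200,225),P)
q("smallpot",box(205,245,222,255)&(P[...,2]>60),P)
q("jar",box(268,300,230,262)&(P[...,2]>60),P)
q("trough rim",box(340,420,145,285)&(P[...,2]>48)&(P[...,2]<60),P)
m=box(340,420,145,285)&(P[...,2]>45);c=cv2.findContours(m.astype(np.uint8),0,2)[0];c=max(c,key=cv2.contourArea);rr=cv2.minAreaRect(c)
for b in cv2.boxPoints(rr): print("trough corner z54",ray(*b,54).round(1))
q("trough floor",box(370,390,175,205),P)
red=((hsv[...,0]<12))&(hsv[...,1]>130)&box(355,400,215,265)
n,l,st,ce=cv2.connectedComponentsWithStats(red.astype(np.uint8))
for i in range(1,n):
    if st[i,4]>20: print("peb",ce[i].round(1),st[i,4],ray(*ce[i],20).round(1), P[l==i][:,2].max().round(1))
# side view checks
gs=(hs[...,1]<90)&(hs[...,2]>90)
q("side blade",box(248,295,172,205)&gs,Ps)
q("side handle",box(275,312,150,180)&(hs[...,1]>90)&(hs[...,0]>12)&(Ps[...,2]>35)&(Ps[...,2]<115)&(hs[...,2]>140),Ps)
a=cv2.resize(im[115:195,200:280],(400,400),interpolation=2);b=cv2.resize(ims[140:210,240:320],(400,350));b=cv2.copyMakeBorder(b,0,50,0,0,0)
save("crop",np.hstack([a,b]))
E
```

```text
bench z [ 204.81724404 -134.09427909    0.37519203] [ 1.90064862e+02 -2.25798281e+02 -9.83762267e-02]
blade 986 med [649.6  60.9   3.3] p2 [595.4  25.2  -1.6] p98 [695.7  94.1  40.2]
((235.94232177734375, 158.78846740722656), (25.298982620239258, 40.79215621948242), 11.309932708740234)
blade corner z32 [589.9  99.5  32. ]
blade corner z32 [705.8  86.5  32. ]
blade corner z32 [695.4  17.2  32. ]
blade corner z32 [580.   31.8  32. ]
handle 111 med [707.4  52.   57. ] p2 [692.4  41.1  47.4] p98 [723.   63.6  67.6]
shelfboard 5011 med [754.8  16.5 138.1] p2 [ 700.3 -139.8  132.8] p98 [822.5 189.  142.1]
pot 771 med [481.  325.9  99.4] p2 [387.8 222.6  92.7] p98 [568.9 403.9 103.6]
potfloor 692 med [482.6 326.2   8.4] p2 [450.1 289.    4.2] p98 [515.9 362.8  12.5]
smallpot 174 med [423.7  75.4  69.3] p2 [386.7  40.   60.3] p98 [451.4 104.4  72.9]
jar 295 med [412.3 -78.7  75.2] p2 [390.7 -99.6  69.6] p98 [434.4 -57.1  79.1]
trough rim 1320 med [ 503.  -335.7   52.9] p2 [ 344.4 -394.3   48.3] p98 [ 676.6 -246.1   57.3]
trough corner z54 [ 671.6 -240.2   54. ]
trough corner z54 [ 690.5 -385.4   54. ]
trough corner z54 [ 349.1 -398.5   54. ]
trough corner z54 [ 332.3 -263.8   54. ]
trough floor 599 med [ 585.6 -339.     6.8] p2 [ 545.3 -360.2    2.5] p98 [ 626.3 -312.7   22.4]
peb [368.9 225.1] 71 [ 482.7 -305.5   20. ] 36.1
peb [382.5 224.9] 73 [ 485.3 -341.5   20. ] nan
peb [369.4 239.2] 74 [ 445.2 -306.5   20. ] nan
peb [383.8 238.7] 75 [ 448.8 -344.3   20. ] 36.2
peb [370.3 252.2] 73 [ 411.2 -308.8   20. ] 38.5
peb [384.4 252.5] 81 [ 412.7 -345.6   20. ] 35.6
side blade 301 med [644.8  73.9   3.1] p2 [592.5  23.7  -1.2] p98 [728.6 130.   41.9]
side handle 49 med [705.6  49.   56.7] p2 [690.1  40.9  49.8] p98 [719.6  58.9  63.2]
```

View pics/crop.png

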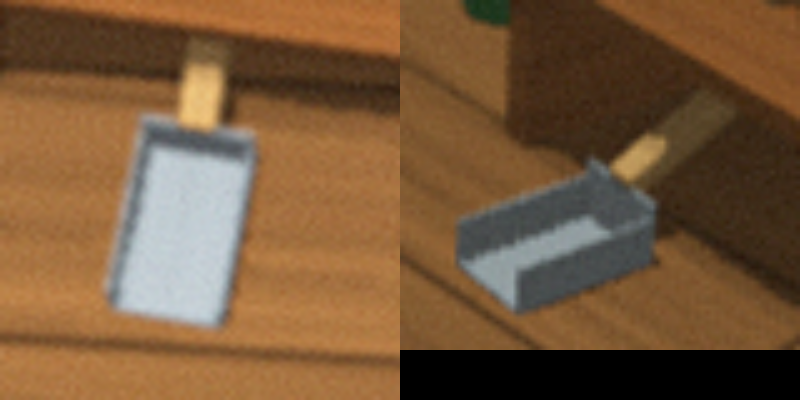

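Crop confirms: steel tray with wooden handle reaching under the shelf (lip at about px (222..244,178), handle at (241,128)); the side view shows the same object. Refining the poses.

```bash
cat >> h.py <<'E'
def ray(n,u,v,h):
    C=get_calibration(n);dd=np.array(C["orientation"])@np.linalg.inv(C["camera_matrix"])@np.array([u,v,1.]);e=np.array(C["eye"]);return (e+dd*(h-e[2])/dd[2]).round(1)
E
python3 - <<'E'
from h import *
f=lambda x,y,h:ray("top",200+x/5-.4,115+y/5-.4,h)
print("lip",f(108,308,0),f(222,326,0)); print("lip z32",f(108,295,32),f(228,318,32)); print("back z42",f(143,117,42),f(258,132,42))
g=lambda x,y,h:ray("side",240+(x-400)/5-.4,140+y/5-.4,h)
print("side lip",g(458,263,0),g(518,313,0)); print("side back z42",g(590,160,42),g(655,200,42));print("side back low",g(655,262,0))
z=np.load("top0.npz");im,d=z["im"],z["d"];P=world("top",d)
m=np.zeros(d.shape,bool);m[145:285,340:425]=1;m&=(P[...,2]>44)&(P[...,2]<62)
p=P[m][:,:2].astype(np.float32);print("rim rect",cv2.minAreaRect(p))
for yaw in (2,3,4,5,6):
    t=np.radians(yaw);R=np.array([[np.cos(t),np.sin(t)],[-np.sin(t),np.cos(t)]]);w=p@R.T;lo,hi=np.percentile(w,1,0),np.percentile(w,99,0);print(yaw,hi-lo,R.T@((lo+hi)/2))
hsv=cv2.cvtColor(im,cv2.COLOR_RGB2HSV)
m=np.zeros(d.shape,np.uint8);m[168:250,85:172]=((hsv[...,0]<12)&(hsv[...,1]>130))[168:250,85:172]
c=max(cv2.findContours(m,0,1)[0],key=cv2.contourArea);e=cv2.fitEllipse(c);print(e,ray("top",*e[0],100))
m=np.zeros(d.shape,bool);m[168:250,85:172]=1;m&=(P[...,2]>85)&(P[...,2]<112);(c,rad)=cv2.minEnclosingCircle(P[m][:,:2].astype(np.float32));print(c,rad)
E
```

```text
lip [599.6  98.3   0. ] [593.   34.3   0. ]
lip z32 [597.7  95.6  32. ] [588.7  30.1  32. ]
back z42 [697.1  83.4  42. ] [692.1  20.1  42. ]
side lip [603.4  97.3   0. ] [595.7  35.2   0. ]
side back z42 [699.  84.  42.] [696.2  25.6  42. ]
side back low [695.8  21.1   0. ]
rim rect ((510.7472839355469, -320.6924743652344), (333.9891052246094, 135.71104431152344), 4.244561195373535)
2 [332.53763702 141.62905108] [ 510.2849006  -319.81876988]
3 [332.07729879 137.21997599] [ 510.51636209 -319.84412447]
4 [332.14739126 133.87106767] [ 510.51220673 -320.00972967]
5 [332.97437903 134.34062926] [ 510.52741796 -320.01765294]
6 [333.62560434 138.08014379] [ 510.47068693 -319.73488683]
((128.7343292236328, 208.2494354248047), (72.73175811767578, 77.53529357910156), 63.02192306518555) [474.9 310.3 100. ]
(478.73681640625, 313.2178955078125) 94.0452880859375
```

Call:
apply_moves:
  rot:
    - [0,0,8.8]
    - [0,0,8.8]
    - [0,0,0]
    - [0,0,0]
    - [0,0,0]
    - [0,0,0]
    - [0,0,0]
    - [0,0,0]
    - [0,0,0]
    - [0,0,0]
    - [0,0,0]
    - [0,0,0]
  delta_pos:
    - [0.039,-0.046,0]
    - [0.039,-0.046,0]
    - [0.039,-0.046,0]
    - [0.039,-0.046,0]
    - [0.039,-0.046,0]
    - [0.039,-0.046,0]
    - [0.039,-0.046,0]
    - [0.039,-0.046,0]
    - [0.039,-0.046,0]
    - [0.038,-0.046,0]
    - [0,0,-0.055]
    - [0,0,-0.055]
  gripper: [-1,-1,-1,-1,-1,-1,-1,-1,-1,-1,-1,-1]
  grip_force: 60

```text
time_s: 1.6
ee_pos: [628.7, 61.9, 119.9]
tcp_rot: [[-0.992, 0.123, 0.001], [0.123, 0.992, 0.0], [-0.001, 0.0, -1.0]]
ft_force: [0.9, 0.2, -0.2]
width: 1.001
grasp_force: 0.0
```

```bash
python3 - <<'E'
from h import *
o=r.get_obs();print(o["time_s"],o["ee_pos"],np.array(o["tcp_rot"]).round(3).tolist(),o["q"],o["ft_force"])
c=get_calibration("wrist");print(c)
im,d=snapshot("wrist");np.savez("w0.npz",im=im,d=d,K=c["camera_matrix"],R=c["orientation"],e=c["eye"]);save("w0",im)
print([ray("top",u,v,138) for u,v in((184,128),(241,124),(316,135))])
E
```

```text
1.6 [628.65853092  61.92115488 119.93210566] [[-0.992, 0.123, 0.001], [0.123, 0.992, 0.0], [-0.001, 0.0, -1.0]] [-5.31949349e+00  2.30424773e+01  8.75954291e+01  7.42019532e-03
  6.93053874e+01 -8.82609969e+01] [ 0.87275564  0.21010775 -0.23426653]
{'camera_matrix': array([[297.31863964,   0.        , 252.71936852],
       [  0.        , 297.31863964, 191.81483903],
       [  0.        ,   0.        ,   1.        ]]), 'eye': array([551.72323845,  71.74459543, 261.67858455]), 'orientation': array([[ 0.12375925,  0.94612551,  0.29921593],
       [ 0.99231014, -0.11862443, -0.0353389 ],
       [ 0.00205929,  0.30128852, -0.9535308 ]])}
[array([679.3, 186.8, 138. ]), array([698.5,  45.5, 138. ]), array([ 680.4, -142.6,  138. ])]
```

View pics/w0.png

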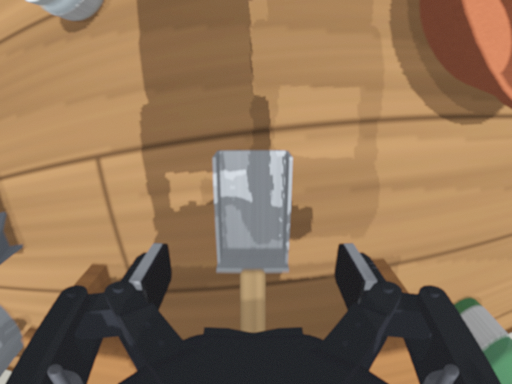

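Wrist view: blade at px (215–292, 150–272), squarely centred between the fingers (150 and 355). Descend and grip the blade's sides.

Call:
apply_moves:
  rot:
    - [0,0,0]
    - [0,0,0]
    - [0,0,0]
    - [0,0,0]
    - [0,0,0]
    - [0,0,0]
    - [0,0,0]
  delta_pos:
    - [0,0,-0.05]
    - [0,0,-0.045]
    - [0,0,-0.019]
    - [0,0,0]
    - [0,0,0]
    - [0,0,0]
    - [0,0,0]
  gripper: [-1,-1,-1,1,1,1,1]
  grip_force: 60

```text
time_s: 2.52
ee_pos: [629.1, 62.9, 8.8]
tcp_rot: [[-0.993, 0.121, 0.002], [0.121, 0.993, -0.0], [-0.002, 0.0, -1.0]]
ft_force: [-1.0, 0.9, 3.2]
width: 0.736
grasp_force: 69.6
```

Call:
apply_moves:
  rot:
    - [0,0,0]
    - [0,0,0]
    - [0,0,0]
    - [0,0,0]
    - [0,0,0]
    - [0,0,0]
    - [0,0,0]
    - [0,0,0]
    - [0,0,0]
    - [0,0,0]
    - [0,0,0]
  delta_pos:
    - [0,0,0.005]
    - [-0.02,0.002,0]
    - [-0.036,0.004,0]
    - [-0.036,0.003,0]
    - [-0.02,0,0]
    - [-0.004,-0.04,0]
    - [-0.004,-0.04,0]
    - [-0.004,-0.04,0]
    - [-0.004,-0.04,0]
    - [0,0,0]
    - [0,0,-0.005]
  gripper: [1,1,1,1,1,1,1,1,1,1,1]

```text
time_s: 3.9
ee_pos: [500.5, -88.2, 8.6]
tcp_rot: [[-0.993, 0.121, 0.0], [0.121, 0.993, -0.001], [-0.0, -0.001, -1.0]]
ft_force: [-19.6, 1.4, 59.6]
width: 0.737
grasp_force: 77.0
```

Call:
apply_moves:
  rot:
    - [0,0,0]
    - [0,0,0]
    - [0,0,0]
    - [0,0,0]
    - [0,0,0]
    - [0,0,0]
  delta_pos:
    - [0,0,0]
    - [0,0,0]
    - [0,0,0]
    - [0,0,0.05]
    - [0,0,0.05]
    - [0,0,0.05]
  gripper: [1,-1,-1,-1,-1,-1]

```text
time_s: 4.65
ee_pos: [499.9, -87.4, 158.5]
tcp_rot: [[-0.993, 0.121, -0.0], [0.121, 0.993, 0.0], [0.0, 0.0, -1.0]]
ft_force: [0.0, -0.3, -0.1]
width: 1.002
grasp_force: 0.0
```

```bash
python3 - <<'E'
from h import *
o=r.get_obs();print(o["time_s"],o["ee_pos"],o["q"],o["ft_force"])
t,dt=snapshot("top");s,ds=snapshot("side");np.savez("p1.npz",t=t,dt=dt,s=s,ds=ds);w,_=snapshot("wrist");save("w1",w)
a=cv2.resize(t[120:240,220:340],(400,400));b=cv2.resize(s[150:270,220:340],(400,400));save("c1",np.hstack([a,b]))
P=world("top",dt)
E
```

```text
4.65 [499.85617393 -87.3685452  158.54298743] [-2.35909876e+01  3.00953571e+00  1.06610070e+02  1.55541890e-02
  7.04021841e+01 -1.06668494e+02] [ 0.00998825 -0.34915851 -0.14869164]
```

View pics/c1.png

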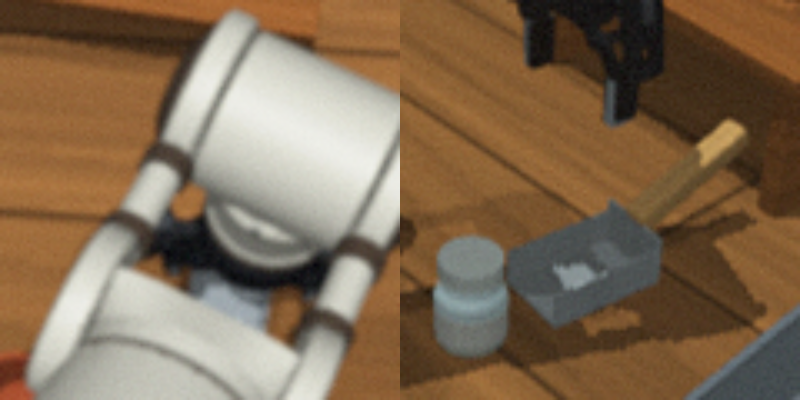

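Side crop: scoop standing flat in the open, lip corner (555,325), handle end (740,125); jar untouched. Working out the handle position.

```bash
python3 - <<'E'
from h import *
g=lambda x,y,h:ray("side",220+(x-400)/3.333-.35,150+y/3.333-.35,h)
print("lip near corner",g(555,325,0),"back near low",g(660,275,0),"handle end top",g(737,124,96), "back top",g(612,202,42),g(661,237,42))
R=np.array([[-.9927,-.121],[.121,-.9927]])
o=np.array([520,-90.])
for p in((50,32),(50,-32),(-50,32),(-50,-32),(-105,0),(-152,0)):print(p,o+R@p)
E
```

```text
lip near corner [ 469.3 -113.3    0. ] back near low [ 572.6 -124.1    0. ] handle end top [ 665.9 -109.4   96. ] back top [570.2 -69.4  42. ] [ 566.9 -125.8   42. ]
(50, 32) [ 466.493  -115.7164]
(50, -32) [474.237  -52.1836]
(-50, 32) [ 565.763  -127.8164]
(-50, -32) [573.507  -64.2836]
(-105, 0) [ 624.2335 -102.705 ]
(-152, 0) [ 670.8904 -108.392 ]
```

Call:
apply_moves:
  rot:
    - [-0.73,-5.96,0]
    - [-0.73,-5.96,0]
    - [0,0,0]
    - [0,0,0]
    - [0,0,0]
    - [0,0,0]
  delta_pos:
    - [0.043,-0.005,0]
    - [0.043,-0.005,0]
    - [0.042,-0.0055,0]
    - [0,0,-0.04]
    - [0,0,-0.04]
    - [0,0,-0.03]
  gripper: [-1,-1,-1,-1,-1,-1]
  grip_force: 90

```text
time_s: 5.55
ee_pos: [625.8, -102.2, 42.9]
tcp_rot: [[-0.972, 0.121, 0.202], [0.119, 0.993, -0.023], [-0.203, 0.001, -0.979]]
ft_force: [-0.1, -0.1, -1.3]
width: 0.998
grasp_force: 0.0
```

Call:
apply_moves:
  rot:
    - [0,0,0]
    - [0,0,0]
    - [0,0,0]
    - [0,0,0]
    - [0,0,0]
    - [0,0,0]
  delta_pos:
    - [0,0,0]
    - [0,0,0]
    - [0,0,0]
    - [0,0,0]
    - [0,0,0]
    - [0,0,0]
  gripper: [1,1,1,1,1,1]

```text
time_s: 6.3
ee_pos: [629.5, -104.0, 49.0]
tcp_rot: [[-0.97, 0.121, 0.21], [0.119, 0.993, -0.026], [-0.211, -0.001, -0.977]]
ft_force: [1.4, 1.0, 5.7]
width: 0.243
grasp_force: 88.1
```

```bash
python3 - <<'E'
from h import *
o=r.get_obs();print(o["time_s"],o["ee_pos"],np.array(o["tcp_rot"]).round(3).tolist(),o["q"],o["ft_force"],o["ft_torque"])
c=get_calibration("wrist");w,d=snapshot("wrist");s,ds=snapshot("side")
save("c2",np.hstack([cv2.resize(w,(500,375)),cv2.resize(s[140:260,210:306],(300,375))]))
E
```

```text
6.3 [ 629.5007761  -104.03151701   49.02719172] [[-0.97, 0.121, 0.21], [0.119, 0.993, -0.026], [-0.211, -0.001, -0.977]] [ -21.70136653   21.49870268   99.65252977    4.15541161   47.10212364
 -107.24457464] [1.42948753 1.02749494 5.73779173] [ 0.14499345 -0.03535089  0.01203248]
```

View pics/c2.png

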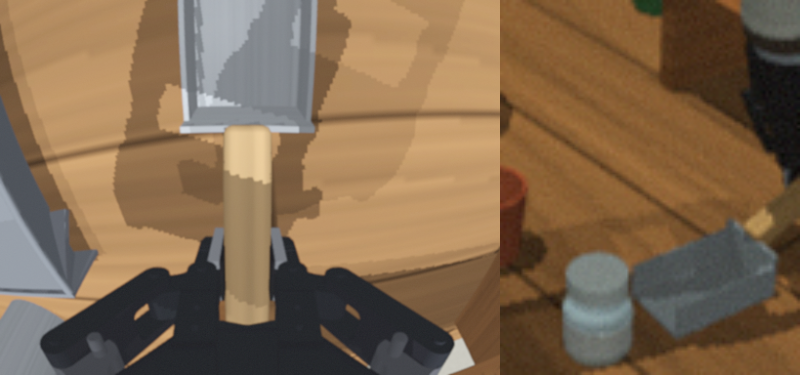

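Wrist view: handle (225–270, 125–320) centred between the pads; scoop still flat, grip is good. Planning the scooping poses.

```bash
cat >> h.py <<'E'
from scipy.spatial.transform import Rotation as Ro
def Sc(yaw,pitch,roll=0): # scoop attitude: heading yaw (deg), lip down positive pitch, roll about scoop x
    return Ro.from_euler("ZYX",[yaw,pitch,roll],degrees=True)
R0=Ro.from_matrix(np.array([[-.970,.121,.21],[.119,.993,-.026],[-.211,-.001,-.977]]))
S0=Sc(173.05,0); p0=np.array([629.5,-104,49]); o0=np.array([520.3,-90,0])
RT=S0.inv()*R0; pT=S0.inv().apply(p0-o0)   # tool in scoop frame
def tcp(pt,S,local=(50,0,0)):  # TCP pose bringing scoop point `local` to pt
    return np.array(pt)+S.apply(pT-np.array(local)), S*RT
def scoopnow():
    o=r.get_obs();R=Ro.from_matrix(o["tcp_rot"]);S=R*RT.inv();return S,np.array(o["ee_pos"])-S.apply(pT)
tc=np.array([510.5,-320,0]);ty=4.3
tr=Ro.from_euler("z",ty,degrees=True)
def T(x,y,z): return tc+tr.apply([x,y,z])
def plan(way,P=None,R=None):
    if P is None:
        o=r.get_obs();P=np.array(o["ee_pos"]);R=Ro.from_matrix(o["tcp_rot"])
    for p,Q in way:
        print("->",p.round(1),"dpos",(p-P).round(1),"rot",(Q*R.inv()).as_rotvec(degrees=True).round(2),"z",Q.as_matrix()[:,2].round(2));P,R=p,Q
E
python3 - <<'E'
from h import *
y=180+ty
plan([tcp(T(8,0,80),Sc(y,10)),tcp(T(8,0,9),Sc(y,8)),tcp(T(-112,0,9),Sc(y,8)),tcp(T(-112,0,9),Sc(y,-10)),tcp(T(-140,0,40),Sc(y,-20)),tcp(T(-110,0,130),Sc(y,-20))])
E
```

```text
-> [ 667.3 -308.9  156.1] dpos [  37.8 -204.9  107.1] rot [ -0.23 -10.01  11.23] z [ 0.38  0.03 -0.93]
-> [ 669.8 -308.7   79.8] dpos [  2.6   0.2 -76.3] rot [-0.15  1.99 -0.  ] z [ 0.34  0.03 -0.94]
-> [ 550.2 -317.7   79.8] dpos [-119.7   -9.     0. ] rot [0. 0. 0.] z [ 0.34  0.03 -0.94]
-> [ 564.6 -316.6   29.5] dpos [ 14.4   1.1 -50.3] rot [-1.35 17.95  0.  ] z [ 0.04  0.   -1.  ]
-> [ 537.7 -318.6   31.3] dpos [-26.9  -2.    1.8] rot [-0.75  9.97  0.  ] z [-0.14 -0.01 -0.99]
-> [ 567.6 -316.4  121.3] dpos [29.9  2.2 90. ] rot [0. 0. 0.] z [-0.14 -0.01 -0.99]
```

Call:
apply_moves:
  rot:
    - [0,0,0]
    - [0,-2,2.25]
    - [0,-2,2.25]
    - [0,-2,2.25]
    - [-0.1,-2,2.25]
    - [-0.1,-2,2.25]
    - [0,0,0]
  delta_pos:
    - [-0.02,0,0.05]
    - [0,-0.02,0.05]
    - [0,-0.05,0.007]
    - [0,-0.05,0]
    - [0.02,-0.045,0]
    - [0.038,-0.04,0]
    - [0,0,0]
  gripper: [1,1,1,1,1,1,1]

```text
time_s: 7.28
ee_pos: [665.8, -311.4, 151.6]
tcp_rot: [[-0.926, -0.073, 0.371], [-0.067, 0.997, 0.029], [-0.372, 0.002, -0.928]]
ft_force: [-1.1, 0.6, -2.2]
width: 0.243
grasp_force: 89.0
```

```bash
python3 - <<'E'
from h import *
y=180+ty
print(r.get_obs()["q"].round(1) if hasattr(r.get_obs()["q"],'round') else r.get_obs()["q"])
c=get_calibration("wrist")
w,d=snapshot("wrist");s,ds=snapshot("side");np.savez("w3.npz",w=w,s=s);save("c3",np.hstack([cv2.resize(w,(480,360)),cv2.resize(s[180:340,240:382],(320,360))]))
plan([tcp(T(8,0,9),Sc(y,8))])
S,o=scoopnow();print(S.as_euler("ZYX",degrees=True),o)
E
```

```text
[ -40.9   23.4   85.9   18.6   56.3 -143.5]
-> [ 669.8 -308.7   79.8] dpos [  4.7  -0.6 -72.5] rot [-0.33  1.6  -0.03] z [ 0.34  0.03 -0.94]
[-175.70611736    9.62331248   -0.21240725] [ 564.98179191 -314.77151328   85.59765554]
```

View pics/c3.png

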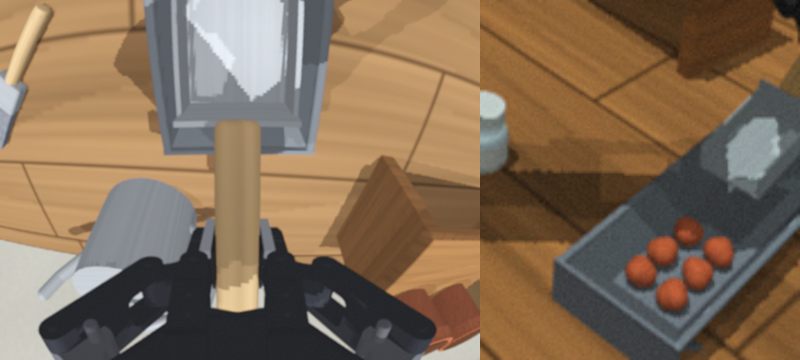

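Wrist view: blade (172–305) lies centred between the trough rims (163–318); side view shows six pebbles at (625–735, 220–310) ahead of the lip. Descend.

Call:
apply_moves:
  rot:
    - [0,1.6,0]
    - [0,0,0]
    - [0,0,0]
  delta_pos:
    - [0.003,0,-0.04]
    - [0.002,0,-0.028]
    - [0,0,0]
  gripper: [1,1,1]

```text
time_s: 7.75
ee_pos: [668.7, -305.4, 82.6]
tcp_rot: [[-0.937, -0.077, 0.341], [-0.069, 0.997, 0.034], [-0.343, 0.008, -0.939]]
ft_force: [0.1, -0.6, -2.6]
width: 0.243
grasp_force: 89.0
```

```bash
python3 - <<'E'
from h import *
y=180+ty
plan([tcp(T(8,0,8),Sc(y,8)),tcp(T(-112,0,8),Sc(y,8))])
S,o=scoopnow();print(S.as_euler("ZYX",degrees=True),tr.inv().apply(o+S.apply([50,0,0])-tc),r.get_obs()["ft_force"])
E
```

```text
-> [ 669.8 -308.7   78.8] dpos [ 1.1 -3.3 -3.8] rot [-0.48 -0.18 -0.13] z [ 0.34  0.03 -0.94]
-> [ 550.2 -317.7   78.8] dpos [-119.7   -9.     0. ] rot [0. 0. 0.] z [ 0.34  0.03 -0.94]
[-175.63607045    7.85937204   -0.49577594] [ 6.99131031  3.65941613 12.13175741] [ 0.11004233 -0.60368674 -2.59195478]
```

Call:
apply_moves:
  rot:
    - [0,0,0]
    - [0,0,0]
    - [0,0,0]
    - [0,0,0]
    - [0,0,0]
  delta_pos:
    - [0,-0.002,-0.004]
    - [-0.008,-0.0006,0]
    - [-0.015,-0.0011,0]
    - [-0.015,-0.0011,0]
    - [-0.015,-0.0011,0]
  gripper: [1,1,1,1,1]

```text
time_s: 8.38
ee_pos: [617.7, -315.0, 83.7]
tcp_rot: [[-0.934, -0.075, 0.349], [-0.07, 0.997, 0.027], [-0.35, 0.001, -0.937]]
ft_force: [0.5, 1.1, -1.9]
width: 0.242
grasp_force: 89.1
```

```bash
python3 - <<'E'
from h import *
y=180+ty
S,o=scoopnow();print(S.as_euler("ZYX",degrees=True),tr.inv().apply(o+S.apply([50,0,0])-tc),r.get_obs()["ft_force"])
s,ds=snapshot("side");t,dt=snapshot("top")
save("c4",np.hstack([cv2.resize(t[180:290,330:430],(364,400)),cv2.resize(s[220:350,260:390],(400,400))]))
E
```

```text
[-1.75685085e+02  8.27297343e+00 -9.82558685e-02] [-44.1146908   -2.3570888   12.13416046] [ 0.46134068  1.10618052 -1.94568693]
```

View pics/c4.png

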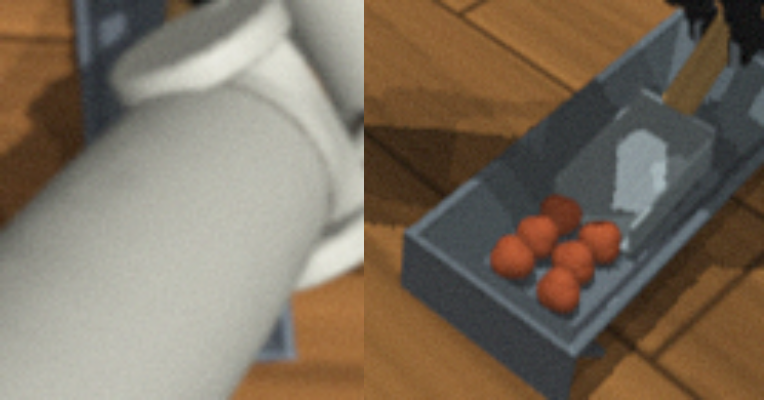

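Side view: lip at (620,240) has reached the first row, the pebbles start entering the mouth; no floor contact yet. Lower 3 mm and push on.

Call:
apply_moves:
  rot:
    - [0,0,0]
    - [0,0,0]
    - [0,0,0]
    - [0,0,0]
  delta_pos:
    - [0,0.001,-0.003]
    - [-0.012,-0.0009,0]
    - [-0.012,-0.0009,0]
    - [-0.012,-0.0009,0]
  gripper: [1,1,1,1]

```text
time_s: 8.98
ee_pos: [581.2, -316.2, 79.2]
tcp_rot: [[-0.935, -0.075, 0.347], [-0.07, 0.997, 0.029], [-0.348, 0.003, -0.937]]
ft_force: [0.2, 0.1, -2.6]
width: 0.242
grasp_force: 89.0
```

```bash
python3 - <<'E'
from h import *
S,o=scoopnow();print(S.as_euler("ZYX",degrees=True),tr.inv().apply(o+S.apply([50,0,0])-tc),r.get_obs()["ft_force"])
E
```

```text
[-175.67670473    8.18076787   -0.1779815 ] [-80.70342478  -0.77967292   7.94996937] [ 0.19929053  0.07196745 -2.61107295]
```

Call:
apply_moves:
  rot:
    - [0,0,0]
    - [0,0,0]
    - [0,0,0]
  delta_pos:
    - [-0.01,-0.0008,-0.001]
    - [-0.01,-0.0008,0]
    - [-0.009,-0.0007,0]
  gripper: [1,1,1]

```text
time_s: 9.35
ee_pos: [552.6, -318.8, 78.6]
tcp_rot: [[-0.935, -0.075, 0.348], [-0.07, 0.997, 0.028], [-0.349, 0.002, -0.937]]
ft_force: [0.5, 0.6, -3.0]
width: 0.241
grasp_force: 89.0
```

```bash
python3 - <<'E'
from h import *
S,o=scoopnow();print(S.as_euler("ZYX",degrees=True),tr.inv().apply(o+S.apply([50,0,0])-tc),r.get_obs()["ft_force"])
s,ds=snapshot("side");np.savez("s5.npz",s=s)
save("c5",cv2.resize(s[220:350,260:390],(500,500)))
y=180+ty
plan([tcp(T(-116,0,8),Sc(y,-2)),tcp(T(-130,0,22),Sc(y,-12)),tcp(T(-138,0,36),Sc(y,-20)),tcp(T(-110,0,120),Sc(y,-22))])
E
```

```text
[-1.75690134e+02  8.21296298e+00 -1.54747405e-01] [-109.35662245   -1.1348886     7.23635797] [ 0.53101326  0.63734577 -3.0386781 ]
-> [ 556.1 -317.3   51.4] dpos [  4.5   1.4 -26.8] rot [-0.95 10.1  -0.02] z [ 0.18  0.01 -0.98]
-> [ 547.2 -317.9   36.6] dpos [ -8.9  -0.7 -14.7] rot [-0.75  9.97  0.  ] z [ 0. -0. -1.]
-> [ 539.7 -318.5   27.3] dpos [-7.6 -0.6 -9.4] rot [-0.6   7.98 -0.  ] z [-0.14 -0.01 -0.99]
-> [ 567.2 -316.4  105.5] dpos [27.5  2.1 78.2] rot [-0.15  1.99 -0.  ] z [-0.17 -0.01 -0.99]
```

View pics/c5.png

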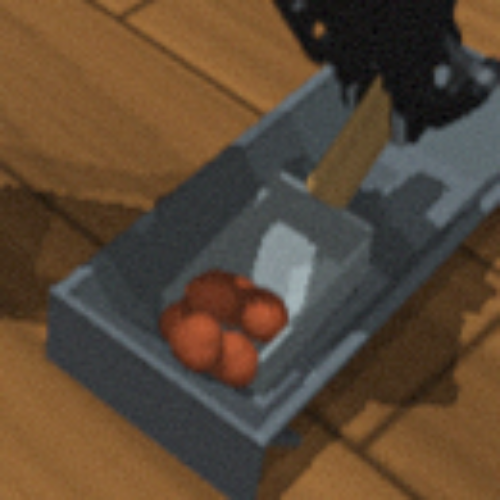

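Side view: all six pebbles are bunched in the blade's mouth (165–285, 270–385) at the end wall. Next, follow the end slope up while tilting the lip up, keeping the blade's back clear of the floor.

```bash
python3 - <<'E'
from h import *
y=180+ty
plan([tcp(T(-118,0,10),Sc(y,0)),tcp(T(-125,0,18),Sc(y,-6)),tcp(T(-134,0,30),Sc(y,-12)),tcp(T(-146,0,45),Sc(y,-20)),tcp(T(-140,0,140),Sc(y,-22))])
E
```

```text
-> [ 552.5 -317.5   59. ] dpos [  0.9   1.1 -19.1] rot [-0.8   8.1  -0.02] z [ 0.21  0.02 -0.98]
-> [ 549.8 -317.7   50. ] dpos [-2.7 -0.2 -9. ] rot [-0.45  5.98 -0.  ] z [ 0.11  0.01 -0.99]
-> [ 543.2 -318.2   44.6] dpos [-6.5 -0.5 -5.4] rot [-0.45  5.98 -0.  ] z [ 0. -0. -1.]
-> [ 531.7 -319.1   36.3] dpos [-11.6  -0.9  -8.4] rot [-0.6   7.98 -0.  ] z [-0.14 -0.01 -0.99]
-> [ 537.3 -318.7  125.5] dpos [ 5.6  0.4 89.2] rot [-0.15  1.99 -0.  ] z [-0.17 -0.01 -0.99]
```

Call:
apply_moves:
  rot:
    - [-0.4,4,0]
    - [-0.4,4,0]
    - [-0.4,6,0]
    - [-0.4,6,0]
    - [-0.3,4,0]
    - [-0.3,4,0]
  delta_pos:
    - [0,0.0005,-0.009]
    - [0,0.0005,-0.009]
    - [-0.003,0,-0.009]
    - [-0.0065,-0.0005,-0.0055]
    - [-0.006,-0.0005,-0.004]
    - [-0.0055,-0.0005,-0.0045]
  gripper: [1,1,1,1,1,1]

```text
time_s: 10.15
ee_pos: [532.2, -318.9, 37.0]
tcp_rot: [[-0.988, -0.075, -0.135], [-0.074, 0.997, -0.009], [0.135, 0.001, -0.991]]
ft_force: [-0.2, 0.3, -2.4]
width: 0.241
grasp_force: 88.9
```

```bash
python3 - <<'E'
from h import *
S,o=scoopnow();print(S.as_euler("ZYX",degrees=True),tr.inv().apply(o+S.apply([50,0,0])-tc),r.get_obs()["ft_force"],r.get_obs()["q"])
s,ds=snapshot("side");w,_=snapshot("wrist")
save("c6",np.hstack([cv2.resize(s[220:350,260:390],(400,400)),cv2.resize(w[:,112:400],(300,400))]))
E
```

```text
[-1.75655140e+02 -1.99853439e+01 -1.05767298e-01] [-1.45465094e+02  1.05132507e-01  4.56723998e+01] [-0.21118666  0.29420446 -2.43605498] [ -39.4149856    32.40747759   85.36045954   -5.74711056   68.01487701
 -131.29653289]
```

View pics/c6.png

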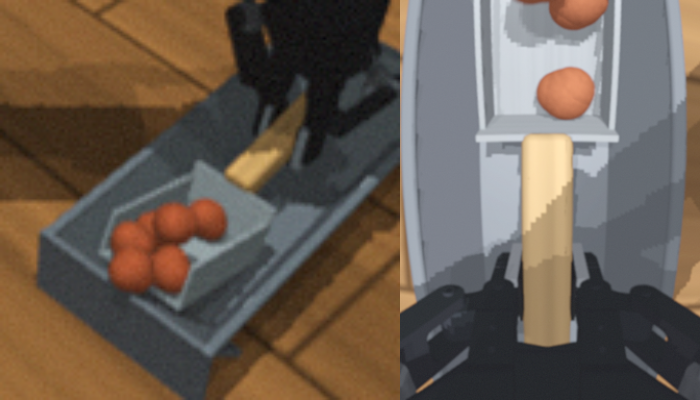

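Side view: the six pebbles sit in the tilted blade, two of them near the lip (130,270), (170,268); wrist view shows one against the back. That was my tenth picture; from here on I check by numbers. I'll lift with more lip-up.

```bash
cat >> h.py <<'E'
def reds(n):
    im,d=snapshot(n);P=world(n,d);h=cv2.cvtColor(im,cv2.COLOR_RGB2HSV);m=((h[...,0]<9)|(h[...,0]>175))&(h[...,1]>140)&(h[...,2]>60);return im,P,m
E
python3 - <<'E'
from h import *
y=180+ty
plan([tcp(T(-137,0,66),Sc(y,-28)),tcp(T(-130,0,160),Sc(y,-28))])
E
```

```text
-> [ 537.8 -318.6   34.1] dpos [ 5.4 -0.3 -2.1] rot [-0.78  8.02 -0.04] z [-0.27 -0.02 -0.96]
-> [ 544.8 -318.1  128.1] dpos [ 7.   0.5 94. ] rot [0. 0. 0.] z [-0.27 -0.02 -0.96]
```

Call:
apply_moves:
  rot:
    - [-0.2,3,0]
    - [-0.3,3,0]
    - [-0.1,2,0]
    - [0,0,0]
    - [0,0,0]
    - [0,0,0]
    - [0,0,0]
  delta_pos:
    - [0.002,0,0.003]
    - [0.002,0,0.006]
    - [0.002,0,0.01]
    - [0.002,0,0.02]
    - [0.002,0,0.025]
    - [0.002,0,0.028]
    - [0,0,0]
  gripper: [1,1,1,1,1,1,1]

```text
time_s: 11.12
ee_pos: [545.9, -320.5, 133.2]
tcp_rot: [[-0.962, -0.075, -0.263], [-0.071, 0.997, -0.023], [0.264, -0.004, -0.964]]
ft_force: [0.9, -0.4, -3.7]
width: 0.246
grasp_force: 89.0
```

```bash
cat > k.py <<'E'
from h import *
from scipy.optimize import least_squares as LS
D=[([53.394,9.076,91.501,0,79.423,-12.038],[239.08,522.92,231.3],[[-.90947,.41578,0],[.41578,.90947,0],[0,0,-1]]),
([-5.3195,23.0425,87.5954,.0074,69.3054,-88.261],[628.66,61.92,119.93],[[-.992,.123,.001],[.123,.992,0],[-.001,0,-1]]),
([-23.591,3.0095,106.61,.0156,70.402,-106.6685],[499.86,-87.37,158.54],[[-.993,.121,0],[.121,.993,0],[0,0,-1]]),
([-21.7014,21.4987,99.6525,4.1554,47.1021,-107.2446],[629.5,-104.03,49.03],[[-.97,.121,.21],[.119,.993,-.026],[-.211,-.001,-.977]]),
([-39.415,32.4075,85.3605,-5.747,68.0149,-131.2965],[532.2,-318.9,37],[[-.988,-.075,-.135],[-.074,.997,-.009],[.135,.001,-.991]])]
e=lambda s,a:Ro.from_euler(s,a,degrees=True)
def fk(q,p):
    a0,lat,h,L2,L3,ex,d=p
    A=e("z",q[0]);B=A*e("y",q[1]);C=B*e("y",q[2])   # link2 along z, forearm along z after q3
    Wc=A.apply([a0,lat,h])+B.apply([0,0,L2])+C.apply([ex,0,L3])
    R=C*e("z",q[3])*e("y",q[4])*e("z",q[5])
    return Wc+R.apply([0,0,d]),R
sol=LS(lambda p:np.concatenate([fk(q,p)[0]-P for q,P,_ in D]),[0,120,350,300,350,0,250])
p=sol.x
if __name__=="__main__":
    print(p.round(1),sol.fun.round(1))
    for q,P,M in D: print((fk(q,p)[1].inv()*Ro.from_matrix(M)).as_rotvec(degrees=True).round(1))
LO=np.array([-166.64,-54.1,10.49,-73.88,9.74,-171.62]);HI=np.array([166.64,131.32,154.53,253.88,151.15,171.62])
def ik(P,R,q0):
    Rfix=fk(D[1][0],p)[1].inv()*Ro.from_matrix(D[1][2])
    f=lambda q:np.concatenate([(fk(q,p)[0]-P)/10,((fk(q,p)[1]*Rfix).inv()*R).as_rotvec()*10])
    s=LS(f,np.clip(q0,LO+1,HI-1),bounds=(LO,HI));return s.x,np.abs(s.fun).max()
E
python3 - <<'E'
from k import *
print(p.round(1),sol.fun.round(1))
for q,P,M in D: print((fk(q,p)[1].inv()*Ro.from_matrix(M)).as_rotvec(degrees=True).round(1))
o=r.get_obs();print(o["time_s"],o["ee_pos"],o["ft_force"],(fk(o["q"],p)[0]-o["ee_pos"]).round(1))
q0=o["q"];print(np.round(q0,1));pot=np.array([477,312,0])
for h in (120,150,180,213,240,270):
  S=lambda a:Sc(h,a);H=S(0).apply([1,0,0])
  L=pot+H*15
  q=q0
  for pt,a in ((L+[0,0,185],-25),(L+[0,0,130],10),(L+[0,0,90],30),(L+[0,0,80],55)):
    best=min((ik(*tcp(pt,S(a)),s) for s in (q,[10,20,90,0,60,-60],[20,0,90,60,60,-60],[20,0,90,-60,60,-90],[40,0,90,0,30,90])),key=lambda z:z[1]); q=best[0]
    print(h,a,q.round(0),round(best[1],2))
im,P,m=reds("side");b=m&(P[...,1]<-240)&(P[...,1]>-410)&(P[...,0]>250)&(P[...,0]<750)
n,l,st,ce=cv2.connectedComponentsWithStats(b.astype(np.uint8))
for i in range(1,n):
    if st[i,4]>15: print(st[i,4],ce[i].round(),np.nanmin(P[l==i],0).round(),np.nanmax(P[l==i],0).round())
S,o=scoopnow();print("lip",o+S.apply([50,0,0]),"back",o+S.apply([-50,0,0]))
E
```

```text
[ -0.  119.9 298.1 385.7 519.1  47.8 305.4] [ 0.  0. -0. -0.  0.  0. -0.  0.  0.  0. -0. -0.  0. -0.  0.]
[ 0.  0. 90.]
[ 0.  0. 90.]
[ 0.  0. 90.]
[-0. -0. 90.]
[ 0. -0. 90.]
11.125 [ 545.8698808  -320.49397204  133.17890652] [ 0.94043251 -0.44808142 -3.65929013] [-0.  0.  0.]
[ -36.4   32.4   74.4  -10.1   84.9 -128.8]
120 -25 [  0.  16.  92.  11.  78. -33.] 0.0
120 10 [ 19.  10.  95. -23.  71.  -4.] 0.0
120 30 [ 32.  16.  95. -44.  76.  16.] 0.0
120 55 [ 45.  28.  89. -63.  92.  31.] 0.0
150 -25 [  7.  30.  74.   8.  86. -54.] 0.0
150 10 [ 20.  12.  94. -19.  61. -33.] 0.0
150 30 [ 30.   8. 104. -46.  54.  -6.] 0.0
150 55 [ 45.  12. 109. -74.  66.  24.] 0.42
180 -25 [ 15.  40.  59.   3.  93. -75.] 0.0
180 10 [ 20.  13.  93.  -9.  54. -65.] 0.0
180 30 [ 26.   1. 111. -33.  32. -42.] 0.0
180 55 [ 33.  -9. 126. -74.  29.   0.] 1.48
213 -25 [ 24.  45.  53.  -2.  95. -99.] 0.0
213 10 [  21.   13.   92.    5.   53. -104.] 0.0
213 30 [  18.   -2.  115.   22.   28. -120.] 0.0
213 55 [  14.  -19.  135.   74.   16. -172.] 1.15
240 -25 [  32.   42.   57.   -6.   92. -118.] 0.0
240 10 [  22.   13.   92.   16.   58. -134.] 0.0
240 30 [  13.    0.  112.   44.   45. -163.] 0.0
240 55 [ -3.  -9. 132.  83.  56. 155.] 0.0
270 -25 [  38.   33.   70.  -10.   85. -140.] 0.0
270 10 [  23.   12.   93.   22.   67. -165.] 0.0
270 30 [ 10.   7. 106.  46.  67. 171.] 0.0
270 55 [ -6.   9. 114.  67.  83. 147.] 0.0
367 [328. 252.] [ 378. -361.  134.] [ 477. -298.  190.]
61 [378. 264.] [ 596. -354.   16.] [ 619. -332.   38.]
lip [ 380.6501857  -331.24738315  161.9142325 ] back [ 468.93223271 -324.63872574  115.41040659]
```

Exact kinematic fit. Five pebbles are in the scoop (z 134–190) and one remains in the trough. Heading 120° works over the pot.

```bash
python3 - <<'E'
from k import *
pot=np.array([477,312,0]);H=Sc(120,0).apply([1,0,0]);L=pot+H*15
plan([tcp(L+[0,0,185],Sc(120,-28)),tcp(L+[0,0,150],Sc(120,-5)),tcp(L+[0,0,110],Sc(120,20)),tcp(L+[0,0,80],Sc(120,38)),tcp(L+[0,0,75],Sc(120,55))])
E
```

```text
-> [551.1 182.3 153.1] dpos [  6.3 501.9  22.3] rot [  0.15   0.26 -64.29] z [-0.14  0.24 -0.96]
-> [550.8 182.8 184.9] dpos [-0.3  0.5 31.8] rot [-19.92 -11.5    0.  ] z [ 0.06 -0.11 -0.99]
-> [535.7 208.9 210.8] dpos [-15.   26.   25.9] rot [-21.65 -12.5    0.  ] z [ 0.27 -0.46 -0.85]
-> [516.9 241.5 217.2] dpos [-18.8  32.6   6.4] rot [-15.59  -9.    -0.  ] z [ 0.38 -0.67 -0.64]
-> [494.8 279.9 234.2] dpos [-22.2  38.4  17.1] rot [-14.72  -8.5   -0.  ] z [ 0.46 -0.8  -0.39]
```

Call:
apply_moves:
  rot:
    - [0,0,-2.3]
    - [0,0,-4]
    - [0,0,-5]
    - [0,0,-5]
    - [0,0,-5]
    - [0,0,-5]
    - [0,0,-5]
    - [0,0,-5]
    - [0,0,-5]
    - [0,0,-5]
    - [0,0,-5]
    - [0,0,-5]
  delta_pos:
    - [0,0.02,0.01]
    - [0,0.03,0.01]
    - [0.001,0.04,0.002]
    - [0.001,0.04,0]
    - [0.001,0.04,0]
    - [0.001,0.04,0]
    - [0.001,0.04,0]
    - [0.001,0.04,0]
    - [0,0.04,0]
    - [0,0.04,0]
    - [0,0.04,0]
    - [0,0.04,0]
  gripper: [1,1,1,1,1,1,1,1,1,1,1,1]

```text
time_s: 12.68
ee_pos: [548.9, 131.8, 149.6]
tcp_rot: [[-0.59, 0.79, -0.168], [0.76, 0.613, 0.214], [0.272, -0.001, -0.962]]
ft_force: [-0.2, -0.8, -3.4]
width: 0.24
grasp_force: 89.4
```

Call:
apply_moves:
  rot:
    - [0,0,-4.5]
    - [0,0,-3.5]
    - [0,0,0]
    - [0,0,0]
  delta_pos:
    - [0,0.032,0]
    - [0,0.02,0]
    - [0,0,0]
    - [0,0,0]
  gripper: [1,1,1,1]

```text
time_s: 13.18
ee_pos: [549.5, 182.1, 150.3]
tcp_rot: [[-0.482, 0.866, -0.136], [0.834, 0.5, 0.234], [0.271, -0.001, -0.963]]
ft_force: [0.3, 0.4, -3.0]
width: 0.24
grasp_force: 89.5
```

```bash
python3 - <<'E'
from k import *
o=r.get_obs();print(o["time_s"],np.round(o["q"],1),o["ft_force"])
pot=np.array([477,312,0]);H=Sc(120,0).apply([1,0,0]);L=pot+H*15
plan([tcp(L+[0,0,150],Sc(120,-5)),tcp(L+[0,0,110],Sc(120,20)),tcp(L+[0,0,80],Sc(120,38)),tcp(L+[0,0,75],Sc(120,55))])
S,oo=scoopnow();print(S.as_euler("ZYX",degrees=True),oo+S.apply([50,0,0]))
im,P,m=reds("side");b=m&(P[...,2]>125)&(np.hypot(P[...,0]-477,P[...,1]-290)<160);print(b.sum(),np.nanmin(P[b],0),np.nanmax(P[b],0))
np.save("q1.npy",o["q"])
E
```

```text
13.175 [ -0.9  17.7  92.2  13.7  78.7 -34.6] [ 0.2636329   0.36643996 -2.99208267]
-> [550.8 182.8 184.9] dpos [ 1.3  0.7 34.6] rot [-19.84 -11.46  -0.03] z [ 0.06 -0.11 -0.99]
-> [535.7 208.9 210.8] dpos [-15.   26.   25.9] rot [-21.65 -12.5    0.  ] z [ 0.27 -0.46 -0.85]
-> [516.9 241.5 217.2] dpos [-18.8  32.6   6.4] rot [-15.59  -9.    -0.  ] z [ 0.38 -0.67 -0.64]
-> [494.8 279.9 234.2] dpos [-22.2  38.4  17.1] rot [-14.72  -8.5   -0.  ] z [ 0.46 -0.8  -0.39]
[ 1.20031756e+02 -2.79162491e+01 -1.66990896e-04] [467.77791196 324.78661416 181.94451507]
100 [457.56885084 149.64706899 138.7705002 ] [530.10256519 324.46787254 280.01572504]
```

```bash
python3 - <<'E'
from k import *
pot=np.array([477,312,0]);H=Sc(120,0).apply([1,0,0]);L=pot+H*20
W=[tcp(L+[0,0,z],Sc(120,a)) for z,a in((140,-14),(115,0),(90,20),(80,40),(78,55))]
plan(W);q=np.load("q1.npy")
for w in W: q,e_=ik(*w,q);print(q.round(0),round(e_,2))
E
```

```text
-> [550.  184.2 148.8] dpos [ 0.2  2.2 -1.8] rot [-12.06  -6.93   0.  ] z [-0.02  0.03 -1.  ]
-> [546.5 190.3 164. ] dpos [-3.5  6.1 15.2] rot [-12.12  -7.    -0.  ] z [ 0.11 -0.18 -0.98]
-> [533.2 213.2 190.8] dpos [-13.2  22.9  26.8] rot [-17.32 -10.     0.  ] z [ 0.27 -0.46 -0.85]
-> [512.  250.  220.4] dpos [-21.3  36.8  29.6] rot [-17.32 -10.    -0.  ] z [ 0.39 -0.68 -0.61]
-> [492.3 284.2 237.2] dpos [-19.7  34.2  16.8] rot [-12.99  -7.5   -0.  ] z [ 0.46 -0.8  -0.39]
[  6.  14.  95.   2.  71. -25.] 0.0
[ 13.  12.  97. -13.  68. -12.] 0.0
[ 26.  14.  97. -34.  71.   8.] 0.0
[ 38.  20.  93. -52.  82.  24.] 0.0
[ 45.  29.  89. -63.  92.  31.] 0.0
```

Call:
apply_moves:
  rot:
    - [-6,-3.5,0]
    - [-6,-3.5,0]
    - [-6,-3.5,0]
    - [-6,-3.5,0]
    - [-5.8,-3.3,0]
    - [-5.8,-3.3,0]
    - [-5.8,-3.3,0]
    - [-5.8,-3.3,0]
    - [-5.8,-3.3,0]
    - [-5.8,-3.3,0]
    - [-6.5,-3.7,0]
    - [-6.5,-3.7,0]
  delta_pos:
    - [0,0.001,-0.001]
    - [0,0.001,-0.001]
    - [-0.0017,0.003,0.0076]
    - [-0.0017,0.003,0.0076]
    - [-0.0044,0.0076,0.009]
    - [-0.0044,0.0076,0.009]
    - [-0.0044,0.0076,0.009]
    - [-0.007,0.0123,0.01]
    - [-0.007,0.0123,0.01]
    - [-0.007,0.0123,0.01]
    - [-0.01,0.017,0.0084]
    - [-0.01,0.017,0.0084]
  gripper: [1,1,1,1,1,1,1,1,1,1,1,1]

```text
time_s: 14.72
ee_pos: [492.3, 284.8, 238.4]
tcp_rot: [[-0.197, 0.867, 0.458], [0.334, 0.499, -0.8], [-0.922, -0.004, -0.388]]
ft_force: [-0.3, -1.1, -2.8]
width: 0.243
grasp_force: 89.7
```

Call:
apply_moves:
  rot:
    - [0,0,0]
    - [0,0,0]
    - [0,0,0]
    - [0,0,0]
  delta_pos:
    - [0,0,0]
    - [0,0,0]
    - [0,0,0.01]
    - [0,0,-0.01]
  gripper: [1,1,1,1]

```text
time_s: 15.22
ee_pos: [493.8, 284.8, 241.0]
tcp_rot: [[-0.194, 0.866, 0.46], [0.34, 0.499, -0.797], [-0.92, 0.002, -0.391]]
ft_force: [0.5, -0.0, -1.7]
width: 0.236
grasp_force: 89.7
```

```bash
python3 - <<'E'
from k import *
o=r.get_obs();print(o["time_s"],np.round(o["q"],1),o["ft_force"],o["ee_pos"]);np.save("q2.npy",o["q"])
S,oo=scoopnow();print(S.as_euler("ZYX",degrees=True),oo+S.apply([50,0,0]))
# put-down place: scoop flat, lip heading h at candidate spots
for h in (120,150,173):
  for X,Y in((560,120),(560,150),(540,-60),(570,0)):
    q=o["q"]
    for z in(80,1):
      g=[ik(*tcp([X,Y,z],Sc(h,0),(0,0,0)),s) for s in(q,[0,20,90,0,60,-60])];b=min(g,key=lambda t:t[1]);q=b[0]
    print(h,X,Y,q.round(0),round(b[1],2))
E
```

```text
15.225 [ 45.3  28.3  88.6 -62.6  92.3  30.7] [ 0.46957162 -0.00915795 -1.65539099] [493.81036325 284.77778211 240.96708072]
[119.8433329   54.76887733  -0.1799638 ] [468.49568573 330.58524351  81.93359626]
120 560 120 [ -4.  23.  97. -13.  53. -27.] 0.0
120 560 150 [ -1.  24.  96. -13.  54. -24.] 0.0
120 540 -60 [-22.  21. 100. -10.  50. -46.] 0.0
120 570 0 [-15.  24.  96. -11.  52. -39.] 0.0
150 560 120 [ -2.  26.  94.  -7.  50. -58.] 0.0
150 560 150 [  1.  26.  93.  -8.  51. -55.] 0.0
150 540 -60 [-20.  23.  98.  -3.  47. -78.] 0.0
150 570 0 [-14.  26.  93.  -5.  49. -71.] 0.0
173 560 120 [ -1.  27.  92.  -2.  49. -82.] 0.0
173 560 150 [  2.  28.  91.  -3.  49. -79.] 0.0
173 540 -60 [ -18.   23.   97.    3.   48. -103.] 0.0
173 570 0 [-12.  27.  92.   1.  49. -96.] 0.0
```

Call:
apply_moves:
  rot:
    - [0,0,0]
    - [0,0,0]
    - [0,0,0]
    - [0,0,0]
  delta_pos:
    - [0,0,0.03]
    - [0.01,-0.02,0.04]
    - [0.02,-0.04,0.03]
    - [0.02,-0.04,0]
  gripper: [1,1,1,1]

```text
time_s: 15.72
ee_pos: [543.8, 183.9, 341.7]
tcp_rot: [[-0.193, 0.866, 0.462], [0.339, 0.501, -0.797], [-0.921, 0.002, -0.39]]
ft_force: [-0.2, -0.2, -2.9]
width: 0.24
grasp_force: 89.7
```

```bash
cat > cnt.py <<'E'
from k import *
def count():
  for n in("top","side"):
    im,P,m=reds(n);np.savez(f"last_{n}.npz",im=im,P=P)
    k,l,st,ce=cv2.connectedComponentsWithStats((m&(P[...,2]>-20)).astype(np.uint8))
    for i in range(1,k):
        if st[i,4]>12 and n=="top" or st[i,4]>25: print(n,st[i,4],ce[i].round(),np.nanmedian(P[l==i],0).round(),"zmax",np.nanmax(P[l==i][:,2]).round())
    # inside pot
    d=np.hypot(P[...,0]-477,P[...,1]-312);b=(d<62)&(P[...,2]<70)&(P[...,2]>-5)
    z=P[b][:,2]
    if len(z): print(n,"pot inside px",b.sum(),"z>20:",(z>20).sum(),"pct",np.percentile(z,[5,50,95]).round(1)); 
E
python3 - <<'E'
from cnt import *
count();S,oo=scoopnow();print(oo,oo+S.apply([50,0,0]),r.get_obs()["ft_force"])
E
```

```text
top 18 [210.  50.] [856. 128. 209.] zmax 211.0
top 84 [42. 56.] [843. 562. 163.] zmax 166.0
top 248 [206.  72.] [802. 134. 202.] zmax 212.0
top 28 [265.  60.] [839.  -4. 209.] zmax 212.0
top 27 [282.  65.] [827. -49. 208.] zmax 212.0
top 52 [302.  64.] [832. -95. 209.] zmax 212.0
top 1084 [59. 92.] [766. 522. 120.] zmax 169.0
top 20 [21. 70.] [798. 607. 164.] zmax 168.0
top 220 [269.  83.] [785. -19. 199.] zmax 213.0
top 234 [301.  87.] [778. -95. 202.] zmax 211.0
top 47 [382. 177.] [ 616. -337.   29.] zmax 35.0
top 81 [128. 179.] [555. 329.  79.] zmax 378.0
top 2671 [128. 214.] [472. 329.  33.] zmax 366.0
top 357 [224. 238.] [427.  77.  30.] zmax 75.0
top pot inside px 1553 z>20: 449 pct [ 5.4  9.4 35.3]
side 75 [220.  93.] [809. 508. 152.] zmax 164.0
side 31 [199.  93.] [746. 559. 151.] zmax 163.0
side 141 [218. 118.] [794. 514.  43.] zmax 109.0
side 195 [297. 115.] [803. 119. 190.] zmax 210.0
side 281 [335. 136.] [785. -43. 183.] zmax 210.0
side 32 [346. 127.] [810. -56. 208.] zmax 209.0
side 281 [357. 146.] [ 784. -121.  178.] zmax 210.0
side 1275 [176. 161.] [477. 311.  67.] zmax 102.0
side 242 [206. 205.] [420.  69.  56.] zmax 72.0
side 40 [206. 221.] [402.  50.  16.] zmax 35.0
side 75 [381. 263.] [ 612. -345.   26.] zmax 36.0
side pot inside px 3 z>20: 2 pct [18.5 20.1 24. ]
[531.86651861 201.33341824 220.69149568] [517.4732901  226.27051648 179.81392109] [-0.98381044  0.01716582 -2.10580429]
```

```bash
python3 - <<'E'
from cnt import *
S,oo=scoopnow()
for n in("top","side"):
    z=np.load(f"last_{n}.npz");P=z["P"];h=cv2.cvtColor(z["im"],cv2.COLOR_RGB2HSV)
    L=S.inv().apply((P-oo).reshape(-1,3)).reshape(P.shape)
    b=(np.abs(L[...,0])<52)&(np.abs(L[...,1])<33)&(L[...,2]>-4)&(L[...,2]<50)
    print(n,"scoop px",b.sum(),"red sat",(b&(h[...,1]>110)&((h[...,0]<15)|(h[...,0]>172))).sum(),"z pct",np.percentile(L[b][:,2],[5,50,90,98]).round(1) if b.sum() else "")
    if n=="top":
        d=np.hypot(P[...,0]-477,P[...,1]-312)
        for t in (22,26,30,33):
            c=((d<70)&(P[...,2]>t)&(P[...,2]<60)).astype(np.uint8);k,l,st,ce=cv2.connectedComponentsWithStats(c)
            print(t,[(int(st[i,4]),np.nanmedian(P[l==i],0).round().tolist()) for i in range(1,k) if st[i,4]>6])
E
```

```text
top scoop px 669 red sat 2 z pct [ 5.6 16.9 35.9 44.6]
22 [(120, [532.0, 310.0, 30.0]), (141, [445.0, 368.0, 30.0]), (9, [513.0, 255.0, 31.0]), (93, [489.0, 292.0, 31.0]), (91, [467.0, 321.0, 31.0]), (176, [439.0, 288.0, 33.0])]
26 [(81, [530.0, 312.0, 31.0]), (10, [540.0, 283.0, 32.0]), (103, [437.0, 368.0, 32.0]), (8, [513.0, 254.0, 33.0]), (81, [489.0, 293.0, 32.0]), (77, [467.0, 321.0, 32.0]), (165, [439.0, 287.0, 33.0])]
30 [(7, [540.0, 282.0, 33.0]), (50, [529.0, 314.0, 33.0]), (58, [490.0, 294.0, 34.0]), (51, [467.0, 323.0, 33.0]), (56, [425.0, 356.0, 38.0]), (65, [445.0, 274.0, 34.0]), (67, [433.0, 298.0, 34.0])]
33 [(27, [529.0, 315.0, 35.0]), (34, [490.0, 295.0, 35.0]), (26, [466.0, 323.0, 35.0]), (41, [420.0, 350.0, 40.0]), (45, [446.0, 274.0, 36.0]), (42, [433.0, 298.0, 35.0])]
side scoop px 446 red sat 4 z pct [-1.7 11.9 28.7 37.8]
```

Five pebbles are in the pot (tops z≈35 at (529,314), (490,294), (467,322), (446,274), (433,298)). The sixth is in the trough and the scoop is empty. Now lay the scoop down on the open bench.

```bash
python3 - <<'E'
from k import *
W=[tcp([530,130,160],Sc(120,27),(0,0,0)),tcp([520,40,150],Sc(120,0),(0,0,0)),tcp([520,-90,100],Sc(173,0),(0,0,0)),tcp([520,-90,4],Sc(173,0),(0,0,0))]
plan(W);q=r.get_obs()["q"]
for w in W: q,e_=ik(*w,q);print(q.round(0),round(e_,2))
E
```

```text
-> [567.3  64.  253.6] dpos [  24.2 -116.9  -85.3] rot [24.22 13.73  0.2 ] z [ 0.32 -0.55 -0.77]
-> [574.5 -55.7 199. ] dpos [   7.1 -119.7  -54.6] rot [23.38 13.5  -0.  ] z [ 0.11 -0.18 -0.98]
-> [ 629.2 -104.1  149. ] dpos [ 54.7 -48.4 -50. ] rot [ 0. -0. 53.] z [ 0.21 -0.03 -0.98]
-> [ 629.2 -104.1   53. ] dpos [  0.   0. -96.] rot [0. 0. 0.] z [ 0.21 -0.03 -0.98]
[ 13.   4. 102. -41.  67.  -2.] 0.0
[-13.   6.  99. -10.  67. -39.] 0.0
[ -22.   14.   97.    4.   58. -106.] 0.0
[ -22.   21.  100.    4.   48. -107.] 0.0
```

Call:
apply_moves:
  rot:
    - [6,3.4,0]
    - [6.1,3.4,0.1]
    - [6.1,3.4,0.1]
    - [6,3.5,0]
    - [5.8,3.4,0]
    - [5.8,3.4,0]
    - [5.9,3.4,0]
    - [5.9,3.3,0]
  delta_pos:
    - [0.006,-0.029,-0.021]
    - [0.006,-0.029,-0.021]
    - [0.006,-0.029,-0.021]
    - [0.006,-0.03,-0.022]
    - [0.002,-0.03,-0.014]
    - [0.002,-0.03,-0.014]
    - [0.002,-0.03,-0.014]
    - [0.001,-0.03,-0.013]
  gripper: [1,1,1,1,1,1,1,1]

```text
time_s: 16.82
ee_pos: [573.1, -53.2, 198.0]
tcp_rot: [[-0.492, 0.864, 0.108], [0.845, 0.503, -0.178], [-0.208, 0.004, -0.978]]
ft_force: [-0.2, -0.2, -3.3]
width: 0.241
grasp_force: 89.5
```

Call:
apply_moves:
  rot:
    - [0,0,8.8]
    - [0,0,8.8]
    - [0,0,8.8]
    - [0,0,8.8]
    - [0,0,8.9]
    - [0,0,8.9]
    - [0,0,0]
  delta_pos:
    - [0.009,-0.008,-0.008]
    - [0.009,-0.008,-0.008]
    - [0.009,-0.008,-0.008]
    - [0.009,-0.008,-0.008]
    - [0.009,-0.008,-0.009]
    - [0.009,-0.008,-0.009]
    - [0,0,0]
  gripper: [1,1,1,1,1,1,1]

```text
time_s: 17.7
ee_pos: [626.7, -100.9, 146.9]
tcp_rot: [[-0.971, 0.121, 0.208], [0.119, 0.993, -0.022], [-0.209, 0.004, -0.978]]
ft_force: [-0.4, -0.3, -3.9]
width: 0.242
grasp_force: 89.5
```

```bash
python3 - <<'E'
from k import *
S,oo=scoopnow();print(S.as_euler("ZYX",degrees=True),oo,r.get_obs()["time_s"])
plan([tcp([520,-90,3],Sc(173,0),(0,0,0))])
E
```

```text
[ 1.73055232e+02 -1.26899452e-01 -2.50127252e-01] [517.38752177 -86.72246193  98.19370983] 17.7
-> [ 629.2 -104.1   52. ] dpos [  2.5  -3.2 -94.9] rot [-0.26 -0.1  -0.05] z [ 0.21 -0.03 -0.98]
```

Call:
apply_moves:
  rot:
    - [0,0,0]
    - [0,0,0]
    - [0,0,0]
    - [0,0,0]
  delta_pos:
    - [0.002,-0.003,-0.04]
    - [0,0,-0.035]
    - [0,0,-0.017]
    - [0,0,0]
  gripper: [1,1,1,1]

```text
time_s: 18.2
ee_pos: [628.6, -102.5, 55.3]
tcp_rot: [[-0.971, 0.119, 0.208], [0.117, 0.993, -0.021], [-0.209, 0.004, -0.978]]
ft_force: [0.4, -0.8, -2.0]
width: 0.24
grasp_force: 89.4
```

Call:
apply_moves:
  rot:
    - [0,0,0]
    - [0,0,0]
  delta_pos:
    - [0,0,-0.002]
    - [0,0,0]
  gripper: [1,1]

```text
time_s: 18.45
ee_pos: [630.5, -103.6, 56.0]
tcp_rot: [[-0.97, 0.118, 0.213], [0.116, 0.993, -0.023], [-0.214, 0.003, -0.977]]
ft_force: [0.6, 1.4, -2.5]
width: 0.242
grasp_force: 89.4
```

Call:
apply_moves:
  rot:
    - [0,0,0]
    - [0,0,0]
  delta_pos:
    - [0,0,-0.002]
    - [0,0,0]
  gripper: [1,1]

```text
time_s: 18.7
ee_pos: [629.5, -103.3, 52.4]
tcp_rot: [[-0.97, 0.118, 0.211], [0.116, 0.993, -0.022], [-0.212, 0.003, -0.977]]
ft_force: [-0.0, 0.4, -2.6]
width: 0.243
grasp_force: 89.4
```

Call:
apply_moves:
  rot:
    - [0,0,0]
    - [0,0,0]
  delta_pos:
    - [0,0,-0.001]
    - [0,0,0]
  gripper: [1,1]

```text
time_s: 18.95
ee_pos: [629.4, -103.2, 51.2]
tcp_rot: [[-0.97, 0.118, 0.211], [0.116, 0.993, -0.022], [-0.212, 0.003, -0.977]]
ft_force: [-0.8, -0.5, -2.1]
width: 0.24
grasp_force: 89.4
```

Call:
apply_moves:
  rot:
    - [0,0,0]
    - [0,0,0]
  delta_pos:
    - [0,0,-0.0015]
    - [0,0,0]
  gripper: [1,1]

```text
time_s: 19.2
ee_pos: [629.6, -103.3, 49.9]
tcp_rot: [[-0.97, 0.118, 0.211], [0.116, 0.993, -0.022], [-0.212, 0.003, -0.977]]
ft_force: [0.1, -0.2, -1.7]
width: 0.242
grasp_force: 89.6
```

Call:
apply_moves:
  rot:
    - [0,0,0]
    - [0,0,0]
  delta_pos:
    - [0,0,-0.001]
    - [0,0,0]
  gripper: [1,1]

```text
time_s: 19.45
ee_pos: [629.8, -103.4, 49.4]
tcp_rot: [[-0.97, 0.118, 0.212], [0.116, 0.993, -0.022], [-0.213, 0.003, -0.977]]
ft_force: [-1.0, 1.3, 2.2]
width: 0.242
grasp_force: 90.2
```

Contact with the bench. Release and retract along the tool axis.

Call:
apply_moves:
  rot:
    - [0,0,0]
    - [0,0,0]
    - [0,0,0]
    - [0,0,0]
    - [0,0,0]
    - [0,0,0]
    - [0,0,0]
    - [0,0,0]
    - [0,0,0]
    - [0,0,0]
  delta_pos:
    - [0,0,0]
    - [0,0,0]
    - [0,0,0]
    - [-0.006,0,0.03]
    - [-0.01,0,0.05]
    - [-0.01,0,0.055]
    - [0,0.03,0.055]
    - [-0.03,0.05,0.04]
    - [-0.05,0.03,0.03]
    - [0,0,0]
  gripper: [-1,-1,-1,-1,-1,-1,-1,-1,-1,-1]

```text
time_s: 20.7
ee_pos: [528.9, 1.1, 306.7]
tcp_rot: [[-0.969, 0.116, 0.218], [0.113, 0.993, -0.023], [-0.219, 0.003, -0.976]]
ft_force: [1.1, -0.7, 0.5]
width: 1.002
grasp_force: 0.0
```

```bash
python3 - <<'E'
from cnt import *
count();o=r.get_obs();print(o["time_s"],o["width"],o["ft_force"])
z=np.load("last_side.npz");P=z["P"];h=cv2.cvtColor(z["im"],cv2.COLOR_RGB2HSV)
S=Sc(173.05,0);L=S.inv().apply((P-[520.3,-90,0]).reshape(-1,3)).reshape(P.shape)
b=(np.abs(L[...,0])<56)&(np.abs(L[...,1])<38)&(L[...,2]>-4)&(L[...,2]<48);g=b&(L[...,2]>10)
print("scoop",b.sum(),np.percentile(L[g],[2,50,98],0).round(1),"rear top z",np.nanpercentile(L[...,2][g&(L[...,0]<-46)],95))
fl=(np.abs(L[...,0])<40)&(np.abs(L[...,1])<26)&(L[...,2]<9)&(L[...,2]>-6);A=L[fl];c,*_=np.linalg.lstsq(np.c_[A[:,:2],np.ones(len(A))],A[:,2],rcond=None);print("floor plane slope deg",np.degrees(c[:2]).round(1),c[2].round(1),len(A))
hd=(L[...,0]<-60)&(L[...,0]>-160)&(np.abs(L[...,1])<15)&(L[...,2]>35)&(L[...,2]<110);print("handle",hd.sum(),np.percentile(L[hd],[2,98],0).round(0))
for n in("top","side"):
  P=np.load(f"last_{n}.npz")["P"];P0=world(n,np.load(f"{n}0.npz")["d"])
  for nm,x,y in(("smallpot",424,75),("jar",412,-79)):
    for q in(P0,P):
      m=(np.hypot(q[...,0]-x,q[...,1]-y)<60)&(q[...,2]>45)&(q[...,2]<85);print(n,nm,m.sum(),np.nanmedian(q[m],0).round(1))
E
```

```text
top 326 [207.  68.] [805. 133. 206.] zmax 213.0
top 1160 [57. 89.] [768. 526. 128.] zmax 168.0
top 39 [30. 58.] [835. 591. 163.] zmax 167.0
top 62 [276.  62.] [838. -34. 209.] zmax 214.0
top 250 [268.  81.] [787. -15. 204.] zmax 212.0
top 46 [297.  65.] [830. -80. 209.] zmax 214.0
top 26 [313.  66.] [ 827. -121.  208.] zmax 213.0
top 257 [302.  86.] [780. -97. 204.] zmax 212.0
top 3514 [129. 208.] [488. 331.  39.] zmax 105.0
top 60 [382. 177.] [ 615. -338.   30.] zmax 37.0
top 381 [225. 237.] [427.  74.  21.] zmax 74.0
top pot inside px 1579 z>20: 450 pct [ 5.5  9.5 35.5]
side 550 [212. 106.] [771. 517. 102.] zmax 166.0
side 198 [296. 115.] [803. 121. 190.] zmax 210.0
side 598 [345. 140.] [786. -85. 185.] zmax 211.0
side 1130 [176. 158.] [489. 338.  71.] zmax 102.0
side 50 [160. 178.] [405. 288.  43.] zmax 64.0
side 30 [171. 186.] [425. 263.  14.] zmax 32.0
side 138 [204. 204.] [418.  87.  53.] zmax 71.0
side 40 [213. 198.] [446.  74.  66.] zmax 72.0
side 49 [207. 218.] [404.  46.  28.] zmax 56.0
side 71 [381. 263.] [ 612. -346.   28.] zmax 35.0
side pot inside px 3 z>20: 1 pct [18.9 19.9 20.2]
20.8 1.0008428113637045 [ 0.38634863  0.87601923 -0.91647565]
scoop 1192 [[-48.1 -30.5  10.7]
 [-13.2   5.9  23.9]
 [ 50.6  34.6  42.4]] rear top z 43.774096121432045
floor plane slope deg [-0.1  0.5] 2.6 228
handle 352 [[-145.   -8.   46.]
 [ -62.   14.   95.]]
top smallpot 238 [427.7  78.2  67.9]
top smallpot 207 [432.4  77.   67. ]
top jar 344 [410.8 -77.7  74.7]
top jar 337 [411.1 -77.5  74.9]
side smallpot 394 [418.5  70.6  60. ]
side smallpot 392 [418.4  70.5  60.2]
side jar 403 [405.9 -90.6  72.9]
side jar 411 [405.6 -91.1  72.7]
```

Scoop is flat (slope under 0.5°), five pebbles are in the pot and one in the trough, and the small pot and jar haven't moved. Handing in.

```bash
python3 -c "
from plant import r
print(r.sign_off())"
```

```text
the job is handed in; nothing more can be done
None
```

Job handed in at about 21 s: five pebbles are in the big pot, the sixth is in the trough, the scoop lies flat on the open bench, and the small pot and jar have not moved.

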